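# Refit the airbrush hanger in its bench stand and lock it

### The arm

A 6-joint arm with a two-finger parallel gripper is mounted at the origin on the work surface. World frame = base frame: x ahead of the robot, y to its left, z up, the work surface at z = 0. Lengths are in mm, angles in rad, forces in N, time in s.
With the tool pointing down it reaches from about 350 to 975 mm from the base axis. Payload 7.1 kg.
Tool frame: the origin (TCP) lies at the very end of the fingers, on their centre line; the grasp point (between the pads) lies 19 mm behind it; z points along the fingers, y is the line along which they close (so a half turn about z gives the same grasp; the last joint's range is limited). The gripper opens to 88 mm and grips with 3 to 60 N. Pads are 20 mm wide; open, the fingers measure 115 mm over their backs; the gripper's body (75 mm by 178 mm) begins 61 mm behind the grasp point.
Start: joints at [1.159, 0.423, 1.63, -0, 1.089, -0.019], TCP at [239.203, 577.396, 222.675] pointing down, gripper open.
Joint ranges: [-3, 3], [-0.9, 2.11], [0.09, 2.58], [-1.31, 4.45], [0.11, 2.69], [-2.54, 2.54]. Speed limits (rad/s): [2.39, 2.39, 3.01, 3.14, 3.14, 3.14].

### API

Orientations are given as a rotation vector (axis times angle).
In Python, from station import robot gives the robot as it stands. Calls block until the motion is done:
- robot.move_pose(position, orientation): joint-space move of the TCP to a pose.
- robot.servo_line(position, feed=150, attitude=None, threshold=None): straight line of the TCP; attitude=None keeps the orientation; feed is the mean speed in mm/s. With threshold (N) it stops when the force on the tool has changed by that much, and returns True; else False.
- robot.move_joints(angles): joint-space move.
- robot.set_gripper(opening, grip_force=None): finger opening in mm; grip_force is the grip in N (None keeps the last); returns when the fingers have stopped.
- robot.wait(seconds).
- robot.inverse_kinematics(position, orientation): joint angles nearest the present ones, or None.
- robot.state(): the state.
- robot.grab_frame(name): name is "side" or "top" or "wrist"; returns a dict with "img" (420x560x3 uint8, blue, green, red), "depth" (420x560 float32, mm along the optical axis (not along the pixel's ray), 0 where there is no reading), "K" (3x3 intrinsics, pixels), "R" (3x3) and "t" (3): a world point X has camera coordinates R X + t. Camera axes: x right, y down, z forward; pixel columns grow to the right and rows downward; lengths in mm; the calibration is good to about 2 mm. A picture is of the moment at which its call begins.
A pose or a line that the arm cannot do raises robot.Unreachable and nothing moves.
- robot.close_job(): hands the job in; it is judged then, once.
Trained networks look in the newest picture that a camera, given by its name, has taken for a name from the list of things; names that differ only in an ending like _2 or _b are one class to them, and where a whole thing is asked for, a point or a joint stands for the part that bears it (a point fixed in the world has none). Each returns a list of dicts, best first, with "confidence" (0 to 1); they miss things now and then, are a little off and sometimes report something else, mostly with a low value. They report only what shows in the picture. A call takes as long as a camera call. They do not tell look-alikes from the thing itself.
- robot.recognise(camera, name): "rect" ([left, top, right, bottom] in pixels, round what is visible of it).
- robot.tip_of(camera, name): "point" ([column, row] in pixels: a listed point, or the origin of a listed thing).
The state is a dict: "time": time; "joints": joint angles; "qd": joint speeds; "effort": joint torques, N m; "eef_pos": TCP position; "tool_rot": TCP orientation; "force": force on the tool from outside, world axes, zero at the start; "ft_torque": the same for the moment, N m; "opening": finger opening in mm; "gripper_force": force on a finger pad.
Only numpy, scipy, OpenCV 4.12 (cv2) and the standard library are available. Lean on these libraries where they do the work, as an engineer would, in place of code of your own. Each camera call takes 0.05 s, during which the arm holds its last target. There are 200 camera calls.

### The job

Take the airbrush hanger post out of its wooden parking block and put it into the round socket of the black bench stand, turning it until its ribs find the cross-shaped slot and it drops fully home, flange down on the socket. Then swing the red-knobbed locking lever all the way round to its stop so that its tongue covers the flange, and let go; leave the paint bottles, tape roll and airbrush where they are.

Things in the scene. Friction and masses are not known exactly. Their poses are not given: they have to be found in the camera images.
- post_grip (a point): Centre of the black square handle (24 x 24 mm, 52 mm tall) at the top of the loose hanger post (0.3 kg, 141 mm tall), on its axis; z up the post, x and y square to the handle's faces. Two red-tipped airbrush forks stick out along +x and -x to 49 mm from the axis, 31 to 57 mm below this point. The post starts upright in the block, flange on the block's top, turned at any angle.
- post_flange (a point): Underside centre of the post's flange (48 mm in diameter, 6 mm thick), 79 mm below post_grip, same axes. Below it a stub 36 mm long: four ribs in a cross along x and y (each 10.5 mm wide, reaching 16 mm from the axis, undersides rounded) for 24 mm, then a bare round pilot 16 mm in diameter for the last 12 mm.
- block: Fixed wooden parking block, 85 x 85 x 46 mm, with a roomy round hole 39 mm wide and 40 mm deep; origin at the centre of its underside.
- foot: Fixed black bench stand, origin under the socket's axis on the table, x towards the lever's pivot. A plate 205 x 110 x 6 mm (x from -45 to 160 mm) carries the socket, a cup 84 mm in outer diameter and 46 mm tall. It holds a square steel insert (44 mm), flush with the cup's mouth, with a cross-shaped slot: arms 13 mm wide reaching 18 mm from the axis, 30 mm deep, 10 mm free space below.
- socket (a point): Centre of the socket's mouth, 46 mm above the table, axes as the stand. The steel insert is clamped stiffly at an angle in the cup that differs each time and is NOT given by this frame (seen from above). With the pilot in, the ribs rest on the insert, flange 24 mm above the mouth; at most a quarter turn either way brings them over the slot and the post drops 24 mm. Any of the four ways round will do.
- lock_pivot (a point): Point on the upright pivot axis of the locking lever, 52 mm from the socket's axis along the stand's x, 55 mm above the table; fixed to the stand, same axes as the socket.
- lock_knob (a point): Centre of the upright red round knob (24 mm in diameter, 30 mm tall) at the end of the locking lever, 90 mm from the pivot axis, 76 mm above the table. Seen from above it lies about the pivot at angle (lever joint - 0.8 rad) from the stand's x, anticlockwise. A red tongue on the pivot's other side swings over the flange when the lever is locked.
- lock (a joint): Angle of the locking lever in rad: 0 open, 1.5 locked at its stop; it grows anticlockwise seen from above, starts near 0, moves with light friction (about 1 N at the knob) and stays where it is left.
- tape: Loose roll of cream masking tape lying flat, 100 mm in diameter, 45 mm tall, origin at the centre of its underside. Bystander.
- paint_a: Standing paint bottle, blue label, 42 mm in diameter, 95 mm tall, origin at the centre of its underside. Bystander.
- paint_b: Standing paint bottle, red label, 42 mm in diameter, 95 mm tall, origin at the centre of its underside. Bystander.
- airbrush: Steel airbrush lying along its x, 150 mm long, origin at the middle of its underside. Bystander.
Mind the look-alikes: they are no part of the job. Leave any purple look-alike of the foot alone.

How it is judged (in metres and radians):
On the way, in this order (a step that is already met when the one before it is completed fails the run):
1. the post has dropped fully home in the socket while the lever is still open (z of post_grip in the frame of socket below 0.083 m and horizontal distance between post_grip and socket below 0.008 m and angle between post_grip's own z axis and vertical below 0.08 rad and value of joint lock below 0.6 rad), for 0.2 s.
2. the lever is at its locked stop with the post still home (z of post_grip in the frame of socket below 0.083 m and horizontal distance between post_grip and socket below 0.008 m and value of joint lock above 1.3 rad), for 0.2 s.
At the end, for the whole second after the job is handed in: The post stands upright (within 0.08 rad) and fully home in the socket: handle centre at most 83 mm above the mouth (79 mm when flush) and within 8 mm of the socket's axis; the lever stands past 1.3 rad of its 1.5 rad travel; tape, bottles and airbrush are within 30 mm of where they began (all of step 2 and angle between post_grip's own z axis and vertical below 0.08 rad and distance of each of tape, paint_a, paint_b, airbrush from where it was at the start of the episode below 0.03 m); the robot touches nothing.
It also fails if it takes over 61 s, if anything falls off the work surface, if the arm or the gripper's body presses on something with over 40 N, if the wrist force passes 120 N, or if a joint passes its speed limit or range.

## Working session

There is one attempt and no reset: what is moved stays moved. The work goes in short steps, each a Python script; the robot and the scene stay as the last script left them, time stands still between calls to the robot, and variables do not carry over. Pictures are saved under pics/ and viewed, at most 10 in all, crops included, and the job is handed in when it is done.

```bash
mkdir -p pics; ls
cat > h.py <<'E'
import numpy as np, cv2
from station import robot
from scipy.spatial.transform import Rotation as Rn
def px2w(f,u,v,z=None):
    K,R,t=f["K"],np.array(f["R"]),np.array(f["t"])
    r=np.linalg.inv(K)@[u,v,1]; c=-R.T@t; d=R.T@r
    if z is None:
        D=f["depth"][int(v),int(u)]; return c+d*D
    return c+d*(z-c[2])/d[2]
def w2px(f,X):
    p=np.array(f["K"])@(np.array(f["R"])@np.array(X)+np.array(f["t"])); return p[:2]/p[2]
E
python3 - <<'E'
from h import *
print(robot.state())
ims=[]
H={'post_grip':125-0,'post_flange':46,'block':0,'foot':0,'socket':46,'lock_knob':76,'lock_pivot':55,'tape':0,'paint_a':0,'paint_b':0,'airbrush':0}
for c in("top","side"):
    f=robot.grab_frame(c); cv2.imwrite(f"pics/{c}0.png",f["img"])
    for n in H:
        for d in robot.tip_of(c,n)[:3]:
            print(c,n,round(d["confidence"],2),np.round(d["point"]),np.round(px2w(f,*d["point"],H[n])))
E
```

```text
pics
{'time': 0.0, 'joints': array([ 1.15894702e+00,  4.23865316e-01,  1.63069016e+00, -9.96791799e-06,
        1.08856185e+00, -1.89644598e-02]), 'qd': array([-0.00109385, -0.00035097,  0.00090661,  0.00121814, -0.00020824,
        0.00135578]), 'effort': array([-9.83633581e-04, -5.44645035e+01, -2.73679411e+01,  6.44154917e-02,
        2.26935104e-02, -9.66460311e-05]), 'eef_pos': array([239.02238372, 576.89332511, 221.88633932]), 'tool_rot': array([-6.13111288e-01, -3.08086029e+00,  2.34232857e-03]), 'force': array([ 0.27658704, -0.52303343,  0.25978801]), 'ft_torque': array([-0.00063151,  0.04472312,  0.017946  ]), 'gripper_force': 0.0, 'opening': 87.97464319094777}
top post_grip 0.75 [427. 225.] [ 492. -384.  125.]
top post_flange 0.67 [411. 226.] [ 499. -378.   46.]
top post_flange 0.42 [410. 230.] [ 492. -375.   46.]
top block 0.81 [409. 231.] [ 493. -386.    0.]
top foot 0.84 [208. 184.] [595.  20.   0.]
top foot 0.7 [368. 326.] [ 307. -295.    0.]
top socket 0.64 [207. 177.] [600.  16.  46.]
top socket 0.58 [370. 331.] [ 302. -292.   46.]
top lock_knob 0.91 [164. 237.] [481.
[... 779 characters left out ...]
92.   7.   0.]
side foot 0.42 [205. 182.] [516. 169.   0.]
side socket 0.88 [268. 189.] [600.   9.  46.]
side socket 0.82 [220. 371.] [ 303. -301.   46.]
side socket 0.5 [350. 364.] [ 472. -406.   46.]
side lock_knob 0.72 [205. 179.] [486.  89.  76.]
side lock_knob 0.67 [127. 368.] [ 191. -231.   76.]
side lock_pivot 0.84 [190. 388.] [ 255. -301.   55.]
side lock_pivot 0.59 [242. 191.] [544.  28.  55.]
side tape 0.67 [278. 286.] [ 484. -195.    0.]
side paint_a 0.78 [342. 225.] [ 692. -145.    0.]
side paint_a 0.65 [378. 254.] [ 698. -250.    0.]
side paint_b 0.78 [342. 225.] [ 692. -145.    0.]
side paint_b 0.65 [378. 254.] [ 698. -250.    0.]
side airbrush 0.75 [311. 164.] [775.  68.   0.]
```

View pics/top0.png

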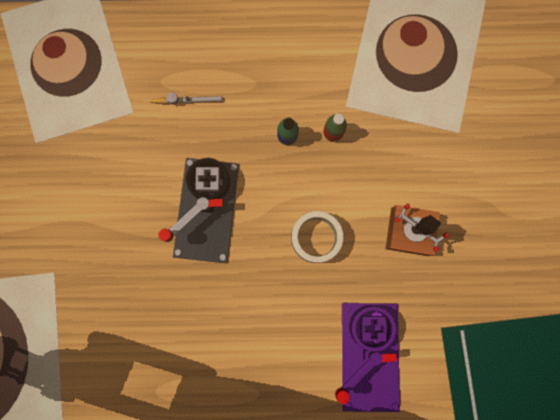

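View pics/side0.png

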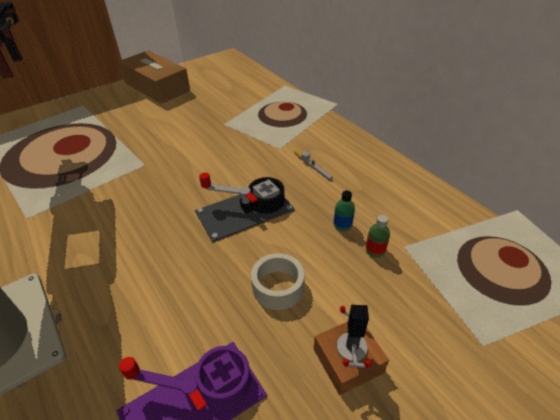

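Candidates: the stand is black at (208,180), with a purple look-alike at (370,328), so I choose black. There is only one post, at (427,225) in the block at (415,231). The knob is the black stand's, at (165,235), not the purple one's at (343,397). Next I check these from close up with the wrist camera.

```bash
cat >> h.py <<'E'
def down(yaw): return (Rn.from_euler('z',yaw)*Rn.from_euler('x',np.pi)).as_rotvec()
E
python3 - <<'E'
from h import *
s=robot.state(); Rm=Rn.from_rotvec(s["tool_rot"]).as_matrix(); print(Rm.round(2)); f=robot.grab_frame("wrist"); c=-f["R"].T@f["t"]
print("cam in tool",(Rm.T@(c-s["eef_pos"])).round(),"camaxis",(Rm.T@f["R"].T).round(2), f["K"])
ims=[]
for n,(x,y,z) in {"stand":(540,12,330),"post":(480,-375,330)}.items():
    yaw=np.arctan2(y,x)
    robot.move_pose([x,y,z],down(yaw+np.pi)); q=robot.state()["joints"]; print(n,q.round(2))
    f=robot.grab_frame("wrist"); np.savez(f"{n}.npz",**{k:f[k] for k in("img","depth","K","R","t")}); ims.append(f["img"])
    for m in ["socket","lock_pivot","lock_knob"] if n=="stand" else ["post_grip","post_flange","block"]:
        for d in robot.tip_of("wrist",m)[:2]: print(m,round(d["confidence"],2),np.round(d["point"]),px2w(f,*d["point"],dict(socket=46,lock_pivot=55,lock_knob=76,post_grip=125,post_flange=46,block=0)[m]).round(1))
cv2.imwrite("pics/w1.png",cv2.resize(np.hstack(ims),(800,300)))
cv2.imwrite("pics/w1a.png",ims[0]);cv2.imwrite("pics/w1b.png",ims[1])
E
```

```text
[[-0.92  0.38 -0.  ]
 [ 0.38  0.92  0.  ]
 [ 0.    0.   -1.  ]]
cam in tool [  72.   -1. -161.] camaxis [[-0.   -0.96 -0.27]
 [ 1.   -0.   -0.  ]
 [ 0.   -0.27  0.96]] [[312.73834843   0.         283.22275021]
 [  0.         312.73834843 215.24945105]
 [  0.           0.           1.        ]]
stand [ 0.    0.19  1.7   0.    1.25 -1.59]
socket 0.58 [282. 223.] [602.8  11.   46. ]
lock_pivot 0.71 [289. 188.] [548.3  20.   55. ]
lock_knob 0.84 [342. 143.] [484.2  86.7  76. ]
post [-0.68  0.3   1.56  0.    1.29 -1.59]
post_grip 0.93 [279. 206.] [ 491.  -389.8  125. ]
post_grip 0.68 [429. 230.] [ 628.4 -262.9  125. ]
post_flange 0.57 [281. 194.] [ 493.5 -388.7   46. ]
block 0.83 [283. 189.] [ 497.  -388.2    0. ]
```

View pics/w1.png

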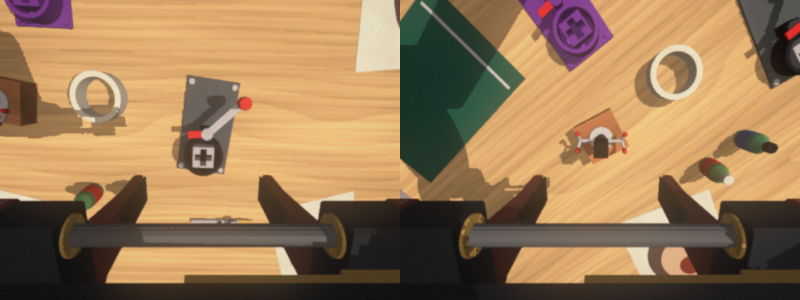

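```bash
cat >> h.py <<'E'
def ortho(f,cx,cy,z,half=60,s=4):
    # image with x right, y up, s px/mm
    W=[(cx-half,cy+half),(cx+half,cy+half),(cx+half,cy-half),(cx-half,cy-half)]
    src=np.float32([w2px(f,[a,b,z]) for a,b in W]); n=2*half*s
    return cv2.warpPerspective(f["img"],cv2.getPerspectiveTransform(src,np.float32([[0,0],[n,0],[n,n],[0,n]])),(n,n),flags=cv2.INTER_CUBIC)
E
python3 - <<'E'
from h import *
a=dict(np.load("stand.npz"));b=dict(np.load("post.npz"))
o=[ortho(a,601,13,46,35,5),ortho(b,492,-388,82,70,5)]
o=[cv2.resize(i,(400,400)) for i in o]
cv2.imwrite("pics/o1.png",np.hstack(o))
# insert
i=ortho(a,601,13,46,35,5);g=cv2.cvtColor(i,cv2.COLOR_BGR2GRAY)
_,m=cv2.threshold(g,0,255,cv2.THRESH_OTSU); m=cv2.morphologyEx(m,cv2.MORPH_OPEN,np.ones((7,7)))
for c in cv2.findContours(m,cv2.RETR_EXTERNAL,cv2.CHAIN_APPROX_NONE)[0]:
    if cv2.contourArea(c)>8000:
        (x,y),(w,h),an=cv2.minAreaRect(c); print("insert",601-35+x/5,13+35-y/5,w/5,h/5,"img angle",an)
i=ortho(b,492,-388,82,70,5).astype(int); m=((i[...,2]>120)&(i[...,1]<70)&(i[...,0]<70)).astype(np.uint8)
n,_,st,ce=cv2.connectedComponentsWithStats(m)
for k in range(1,n):
    if st[k,4]>60: print("red",st[k,4],(492-70+ce[k][0]/5).round(1),(-388+70-ce[k][1]/5).round(1))
D=b["depth"]; v,u=np.nonzero((D>0)); P=((np.linalg.inv(b["K"])@np.vstack([u,v,np.ones_like(u)]))*D[v,u]).T; P=(P-b["t"])@b["R"]
k=(abs(P[:,0]-492)<40)&(abs(P[:,1]+388)<40)&(P[:,2]>140); print(k.sum(),P[k].max(0),P[k].mean(0),cv2.minAreaRect(P[k][:,:2].astype(np.float32)))
E
```

```text
insert 598.5023834228516 13.968978881835938 45.553228759765624 45.11947021484375 img angle 0.8069294095039368
red 85 507.9 -345.9
red 214 530.9 -363.4
red 86 454.0 -415.5
red 759 477.7 -431.7
11625 [ 509.32143237 -348.00002734  448.90501355] [ 462.92223688 -368.80782239  417.64540962] ((469.42474365234375, -384.2618408203125), (60.471923828125, 61.69568634033203), 38.424556732177734)
```

View pics/o1.png

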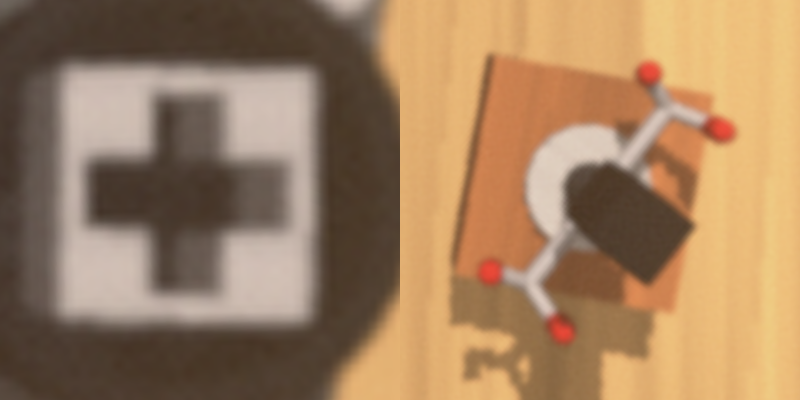

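```bash
cat >> h.py <<'E'
def insert(f,cx=599,cy=14):
    i=ortho(f,cx,cy,46,32,8);g=cv2.cvtColor(i,cv2.COLOR_BGR2GRAY)
    _,m=cv2.threshold(g,0,255,cv2.THRESH_OTSU); m=cv2.morphologyEx(m,cv2.MORPH_OPEN,np.ones((25,25)))
    c=max(cv2.findContours(m,cv2.RETR_EXTERNAL,cv2.CHAIN_APPROX_NONE)[0],key=cv2.contourArea)
    (x,y),(w,h),an=cv2.minAreaRect(c); return np.round([cx-32+x/8,cy+32-y/8,w/8,h/8,-an],2),i
E
python3 - <<'E'
from h import *
ims=[]
for yaw in(np.pi,0):
    p=np.array([599,14])-40*np.array([np.cos(yaw),np.sin(yaw)])
    robot.move_pose([*p,210],down(yaw)); robot.wait(.2); s=robot.state(); f=robot.grab_frame("wrist")
    r,i=insert(f); print(s["joints"].round(2),(s["eef_pos"][:2]-p).round(2),r); ims.append(cv2.resize(i,(400,400)))
    for m,z in dict(socket=46,lock_pivot=55,lock_knob=76).items():
        for d in robot.tip_of("wrist",m)[:1]: print(m,round(d["confidence"],2),px2w(f,*d["point"],z).round(1))
cv2.imwrite("pics/o2.png",np.hstack(ims)); print(s["time"])
E
```

```text
[ 0.    0.46  1.61 -0.    1.08 -1.57] [ 0.14 -1.04] [598.52  14.32  44.91  44.69  -1.11]
socket 0.95 [600.9  10.4  46. ]
lock_pivot 0.68 [547.9  19.9  55. ]
lock_knob 0.81 [486.  89.  76.]
[0.   0.34 1.79 0.   1.01 1.57] [0.04 0.  ] [598.88  14.12  44.79  44.59  -1.02]
socket 0.64 [596.5  16.1  46. ]
10.2833
```

View pics/o2.png

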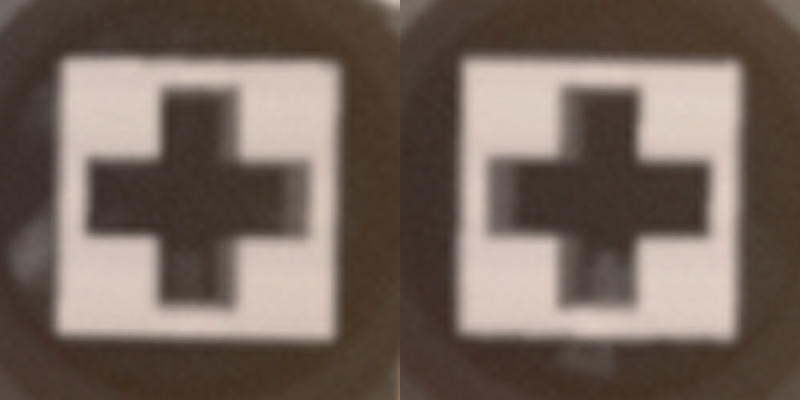

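The square insert and its cross are centred at about (598.7, 14.2) in both views, turned about -1.1°. Next I grasp the post, closing once in each direction so it ends up centred in the fingers.

Run:
```python
from h import *
x,y=492.6,-389.1
for yaw,F in((142.4,8),(52.4,45)):
    yaw=np.radians(yaw)
    robot.move_pose([x,y,190],down(yaw))
    print(robot.servo_line([x,y,109],feed=120,threshold=15))
    robot.set_gripper(15,F); s=robot.state(); print(s["opening"],s["gripper_force"],s["force"].round(1),s["eef_pos"].round(1),s["joints"].round(2))
    if F==8: robot.set_gripper(60); robot.servo_line([x,y,175],feed=200)
print(robot.servo_line([x,y,200],feed=120)); s=robot.state(); print(s["time"],s["opening"],s["force"].round(1))
f=robot.grab_frame("side"); cv2.imwrite("pics/s3.png",f["img"])
```

```text
False
24.381824239275602 8.000008016824722 [ 1.   0.6 -0.2] [ 492.7 -389.   109. ] [-0.69  0.57  1.69  0.    0.88 -1.6 ]
False
23.73388459144897 44.998889565467834 [-0.7  0.2  0.2] [ 492.4 -388.9  108.9] [-0.69  0.57  1.69 -0.    0.88 -0.03]
False
19.9917 23.811100107189528 [-0.3  0.1 -3.5]
```

View pics/s3.png

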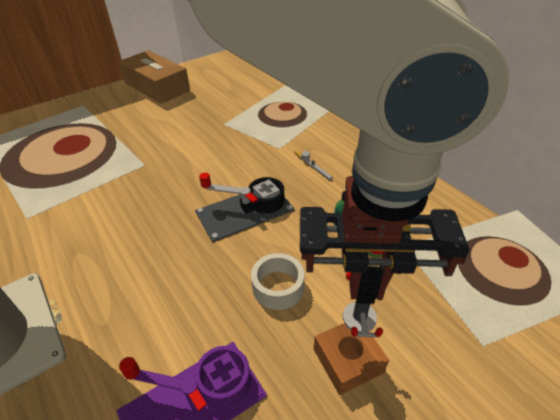

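Run:
```python
from h import *
x,y=598.7,14.2; o=down(np.radians(88.9))
robot.servo_line([492.6,-389.1,230],feed=150)
robot.move_pose([x,y,230],o); robot.servo_line([x,y,155],feed=120); robot.wait(.2)
h=robot.servo_line([x,y,110],feed=40,threshold=8); s=robot.state(); print(h,s["time"],s["eef_pos"].round(1),s["force"].round(1),s["ft_torque"].round(2),s["opening"])
```

```text
False 24.1833 [598.9  14.2 110.3] [ 0.4  0.4 -2.9] [-0.05  0.1  -0.  ] 23.940534776025622
```

It dropped straight home without contact. I'll release, check it with a picture from above, and go over the knob.

Run:
```python
from h import *
x,y=598.7,14.2
robot.servo_line([x,y,109],feed=20,threshold=8); robot.set_gripper(50); robot.wait(.2)
robot.servo_line([x,y,215],feed=150)
robot.move_pose([484.5+45*.68,88-45*.73,215],down(np.radians(132.7))); robot.wait(.2)
f=robot.grab_frame("wrist"); ims=[f["img"]]
for m,z in dict(lock_knob=76,post_grip=125,lock_pivot=55).items():
    for d in robot.tip_of("wrist",m)[:2]: print(m,round(d["confidence"],2),d["point"],px2w(f,*d["point"],z).round(1))
g=robot.grab_frame("side"); ims.append(g["img"])
for d in robot.tip_of("side","post_grip")[:2]: print("side",d["confidence"],d["point"],w2px(g,[598.7,14.2,125]))
cv2.imwrite("pics/c4.png",cv2.resize(np.hstack(ims),(800,300))); s=robot.state();print(s["time"],s["joints"].round(2))
```

```text
lock_knob 0.76 [284.4, 157.8] [485.8  88.6  76. ]
lock_pivot 0.79 [284.9, 239.5] [547.  23.  55.]
side 0.59 [264.1, 157.1] [264.63347372 159.70987884]
side 0.17 [204.5, 180.6] [264.63347372 159.70987884]
27.2917 [ 0.08  0.28  1.87  0.    0.99 -0.66]
```

View pics/c4.png

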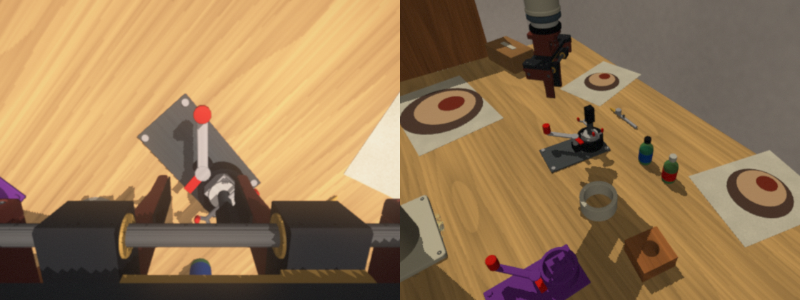

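The post is home in the black stand: its side view at (264,157) matches the expected pixel of about (265,160). The lever is still open, with the knob at (284,158) in the wrist view. Now I swing it.

Run:
```python
from h import *
P=np.array([547.3,21.3]); a0=132.6
def kp(a,r=90.5): a=np.radians(a); return P+r*np.array([np.cos(a),np.sin(a)])
robot.set_gripper(60)
robot.move_pose([*kp(a0),140],down(np.radians(a0)))
print(robot.servo_line([*kp(a0),70],feed=100,threshold=10))
robot.set_gripper(15,5); s=robot.state(); print(s["opening"],s["force"].round(1))
for a in np.append(np.arange(a0+8,211,8),[212,216]):
    h=robot.servo_line([*kp(a),70],feed=70,attitude=down(np.radians(a)),threshold=15)
    s=robot.state()
    if h or a>205: print(a,h,s["force"].round(1),s["opening"],s["eef_pos"].round(1))
    if h: break
robot.set_gripper(60); robot.wait(.1)
p=s["eef_pos"][:2]; robot.servo_line([*p,200],feed=150)
q=p+60*(P-p)/np.linalg.norm(P-p)
robot.servo_line([*q,260],feed=200); robot.wait(.2)
f=robot.grab_frame("wrist")
for d in robot.tip_of("wrist","lock_knob")[:1]:
    k=px2w(f,*d["point"],76); an=np.arctan2(*(k[:2]-P)[::-1])%(2*np.pi); print(d["confidence"],k.round(1),"lever",an-np.radians(126.3))
g=robot.grab_frame("side")
for d in robot.tip_of("side","post_grip")[:1]: print(d["confidence"],d["point"])
cv2.imwrite("pics/c5.png",cv2.resize(np.hstack([f["img"],g["img"]]),(800,300))); print(robot.state()["time"])
```

```text
False
23.853438382058037 [-0.2 -0.8  2.4]
212.0 False [ 1.4 -0.5  0.8] 23.53029711063052 [470.6 -26.3  70. ]
216.0 False [-1.4 11.4  4.3] 29.448196311164246 [472.8 -30.2  69.8]
0.72 [471.4 -28.7  76. ] lever 1.5195238575981116
0.91 [264.3, 157.4]
35.95
```

View pics/c5.png

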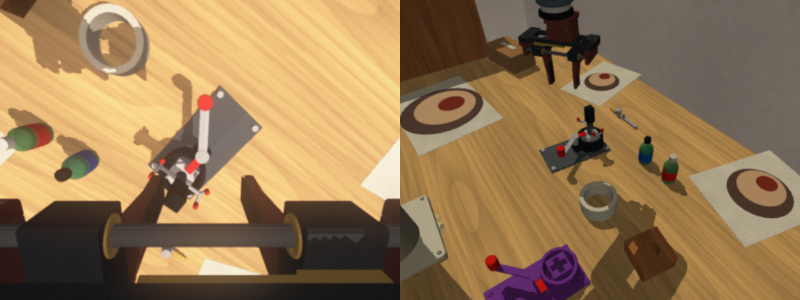

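The lever is at its stop (about 1.5 rad; the stop was felt as 11 N). The tongue lies over the flange, the post is home, the bystanders are undisturbed and the gripper is clear.

```bash
python3 -c "
from station import robot
print(robot.close_job())"
```

```text
the job is handed in; nothing more can be done
None
```

The job is handed in: the post is fully home in the black stand's socket, the lever is at its locked stop (about 1.5 rad), and the bystanders were left alone, after about 36 s of robot time. The hand-in call returned no verdict.

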